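# Tamp the polishing media level in the tub

### The job

Pick up the hand tamper and work the heaped ceramic balls in the red tub down into one level layer, with no ball left sitting on others, finishing with a steady firm press of the tamper on the levelled balls. The balls are brittle and chip at about 45 N, so press lightly (around 10 N is plenty), touch them only with the tamper and spill none. Then stand the tamper upright in the middle of its blue mat and let go, leaving the piston, gauge and box where they are.

Things in the scene. Friction and masses are not known exactly. Their poses are not given: they have to be found in the camera images.
- tub: open square tub of red painted steel, fixed to the bench: 148 x 148 mm outside, 136 x 136 mm inside, walls 6 mm thick, rim 66 mm above the bench, inner floor 6 mm above the bench; a thin white line runs round the inside walls about 37 mm above the inner floor. Origin: centre of the underside, at bench height; x and y along the walls, z up.
- mat: blue square rubber mat, 130 x 130 x 4 mm, fixed flat on the bench to the left or the right of the tub; the tamper stands on it at the start. Origin: centre of the underside.
- tamper: upright hand tamper, 97 mm tall, 0.35 kg: flat round black rubber foot 80 mm across, 10 mm thick; 20 mm stem; square metal guard plate 50 x 50 mm, its top 55 mm above the foot's underside; yellow block handle from 55 to 97 mm, 36 mm along x, 22 mm along y: grip across y, fingertips just on the guard, which carries the push. Origin: centre of the foot's underside; z up.
- tamper_grip (a point): middle of the yellow handle block, on the tamper's axis, 76 mm above the underside of the foot; axes as the tamper's.
- piston: bystander: loose dark grey piston standing on the bench, 80 mm diameter, 50 mm tall, on the other side of the tub from the mat. Origin: centre of its underside.
- gauge: bystander: loose steel feeler gauge lying on the bench beyond the tub, 16 x 105 x 9 mm (long along its y). Origin: centre of its underside.
- ringbox: bystander: loose flat cardboard box with a round paper label, 90 x 90 x 28 mm, on the bench beyond the tub. Origin: centre of its underside.
- ball0: loose stoneware-coloured ceramic polishing ball in the tub, 34 mm diameter, about 55 g; at the start in the bottom of the heap, on the tub's floor. Origin: its centre (23 mm above the tub's underside when it lies on the floor of the tub). It rolls, so its axes mean nothing.
- ball1: loose stoneware-coloured ceramic polishing ball in the tub, 34 mm diameter, about 55 g; at the start in the bottom of the heap, on the tub's floor. Origin: its centre (23 mm above the tub's underside when it lies on the floor of the tub). It rolls, so its axes mean nothing.
- ball2: loose stoneware-coloured ceramic polishing ball in the tub, 34 mm diameter, about 55 g; at the start in the bottom of the heap, on the tub's floor. Origin: its centre (23 mm above the tub's underside when it lies on the floor of the tub). It rolls, so its axes mean nothing.
- ball3: loose stoneware-coloured ceramic polishing ball in the tub, 34 mm diameter, about 55 g; at the start in the bottom of the heap, on the tub's floor. Origin: its centre (23 mm above the tub's underside when it lies on the floor of the tub). It rolls, so its axes mean nothing.
- ball4: loose stoneware-coloured ceramic polishing ball in the tub, 34 mm diameter, about 55 g; at the start in the bottom of the heap, on the tub's floor. Origin: its centre (23 mm above the tub's underside when it lies on the floor of the tub). It rolls, so its axes mean nothing.
- ball5: loose stoneware-coloured ceramic polishing ball in the tub, 34 mm diameter, about 55 g; at the start in the bottom of the heap, on the tub's floor. Origin: its centre (23 mm above the tub's underside when it lies on the floor of the tub). It rolls, so its axes mean nothing.
- ball6: loose stoneware-coloured ceramic polishing ball in the tub, 34 mm diameter, about 55 g; at the start in the bottom of the heap, on the tub's floor. Origin: its centre (23 mm above the tub's underside when it lies on the floor of the tub). It rolls, so its axes mean nothing.
- ball7: loose stoneware-coloured ceramic polishing ball in the tub, 34 mm diameter, about 55 g; at the start on top of three others, held by friction: pressing straight down jams it until the balls under it are worked apart by moving the lightly pressed tamper sideways. Origin: its centre (23 mm above the tub's underside when it lies on the floor of the tub). It rolls, so its axes mean nothing.
- ball8: loose stoneware-coloured ceramic polishing ball in the tub, 34 mm diameter, about 55 g; at the start on top of three others, held by friction: pressing straight down jams it until the balls under it are worked apart by moving the lightly pressed tamper sideways. Origin: its centre (23 mm above the tub's underside when it lies on the floor of the tub). It rolls, so its axes mean nothing.
Things that resemble listed ones, but are neither listed nor needed, are in the scene too. There is more than one size of the mat; the job needs the middle-sized. What is shaped like the ball4 but pink is not meant.

How it is judged:
By the outcome, as a careful person would: the job done as asked, in the order asked, and still so for the second after the job is handed in, with the robot touching nothing.
It also fails if it takes over 72 s, if anything falls off the work surface, if the arm or the gripper's body presses on something with over 40 N, if the wrist force passes 120 N, or if a joint passes its speed limit or range.

### The arm

A 6-joint arm with a two-finger parallel gripper is mounted at the origin on the work surface. World frame = base frame: x ahead of the robot, y to its left, z up, the work surface at z = 0. Lengths are in mm, angles in rad, forces in N, time in s.
With the tool pointing down it reaches from about 275 to 1000 mm from the base axis. Payload 8.4 kg.
Tool frame: the origin (TCP) lies at the very end of the fingers, on their centre line; the grasp point (between the pads) lies 19 mm behind it; z points along the fingers, y is the line along which they close (so a half turn about z gives the same grasp; the last joint's range is limited). The gripper opens to 85 mm and grips with 20 to 120 N. Pads are 22 mm wide; open, the fingers measure 114 mm over their backs; the gripper's body (76 mm by 85 mm) begins 54 mm behind the grasp point. The pads swing forward as they close: fully open they stand 13 mm farther back than shut.
Start: joints at [-1.154, 0.353, 1.633, -0, 1.155, -0.002], TCP at [254.164, -570.989, 231.281] pointing down, gripper open.
Joint ranges: [-2.63, 2.63], [-0.92, 2.1], [0.06, 2.66], [-1.3, 4.44], [0, 2.69], [-3.02, 3.02]. Speed limits (rad/s): [2.22, 2.22, 2.79, 3.14, 3.14, 3.14].

### API

Orientations are given as [roll, pitch, yaw] about the fixed x, y, z axes, in that order (R = Rz(yaw) Ry(pitch) Rx(roll)).
In Python, from rig import sensors, grab_frame, camera_params, order gives the robot as it stands. The module is installed in compiled form; this text tells all that it offers.
- The arm moves only by the tool move_arm, never from a script. Its argument "motion" is a list of rows, each a list of 7 numbers: the turn, a rotation vector about the tool's x, y, z in parts of the range, where 1.0 means pi/2 rad, then the shift along the tool's x, y, z in normalised numbers (1 is 500 mm), then the finger opening in m, from 0 to 0.0854. A call has 1 to 8 rows; each row is the pose to reach, as a shift and turn from the pose commanded when the call began, along the tool's axes at that moment; what a row does not reach only later rows make up. A row lasts 1/8 s, in which the tool goes at most 62.5 mm and 10.7 degrees, less where a joint would pass 70% of its speed; a pose out of reach is approached as far as the arm can. A call with a gripper value outside its range is refused whole. The fingers move at their own pace and stop on an object; "grip_force" is the grip in N (left out, the last holds). Time passes only in rows, so rows that repeat a pose let the fingers close. It gives the time, the measured TCP pose, the force, the opening and the grip force at its end, in the units of the state.
- sensors.sense(): the state, without advancing time (a new reading comes with each control period).
- grab_frame(name): name is "scene" or "top" or "wrist"; returns (picture, depth): 384x512x3 uint8, red, green, blue; 384x512 float32, mm along the optical axis (not along the pixel's ray), 0 where there is no reading.
- camera_params(name): a dict with "camera_matrix" (3x3 intrinsics, pixels), "world_from_camera" (4x4, takes a point from camera to world coordinates). Camera axes: x right, y down, z forward; pixel columns grow to the right and rows downward; lengths in mm; the calibration is good to about 2 mm. The wrist camera is an equidistant fisheye: a pixel r from the principal point sees the ray r / f radians off the axis. A picture is of the moment at which its call begins: read the wrist's pose just before it. camera_params takes no time and is no camera call; for the wrist camera it gives the pose at the moment of the call.
- order.sign_off(): hands the job in; it is judged then, once.
The state is a dict: "clock": time; "qpos": joint angles; "qvel": joint speeds; "joint_efforts": joint torques, N m; "eef_pos": TCP position; "tcp_rot": TCP orientation; "contact_force": force on the tool from outside, world axes, zero at the start; "wrist_torque": the same for the moment, N m; "opening": opening from 0.0 (shut) to 1.0 (fully open); "grasp_force": force on a finger pad.
Only numpy, scipy, OpenCV 4.12 (cv2) and the standard library are available. Lean on these libraries where they do the work, as an engineer would, in place of code of your own. Each camera call takes 0.05 s, during which the arm holds its last target. There are 200 camera calls.

## Working session

There is one attempt and no reset: what is moved stays moved. The work goes in short steps, Python scripts to look and compute and a tool call to move; the robot and the scene stay as the last step left them, time stands still between calls to the robot, and variables do not carry over. Pictures are saved under pics/ and viewed, at most 12 in all, crops included, and the job is handed in when it is done.

Besides the shell and the picture viewer there is one more tool, called by a JSON object that holds its "op" and its "data", one argument or row to a line. move_arm: Moves the arm, as the interface text tells. Its arguments: {"type":"object","properties":{"motion":{"type":"array","items":{"type":"array","items":{"type":"number"}}},"grip_force":{"type":"number"}},"required":["motion"]}

```bash
mkdir -p pics
cat > h.py <<'E'
import numpy as np,cv2
from rig import sensors,grab_frame,camera_params,order
def pts(name,d):
    p=camera_params(name);K=np.array(p["camera_matrix"]);T=np.array(p["world_from_camera"])
    v,u=np.mgrid[:384,:512]
    c=np.stack([(u-K[0,2])/K[0,0]*d,(v-K[1,2])/K[1,1]*d,d],-1)
    return c@T[:3,:3].T+T[:3,3]
def save(n,im,s=1):
    cv2.imwrite('pics/'+n,cv2.resize(im[:,:,::-1],None,fx=s,fy=s,interpolation=cv2.INTER_CUBIC))
E
python3 - <<'E'
from h import *
s=sensors.sense();print(s)
a,da=grab_frame("top");b,db=grab_frame("scene")
np.savez('f.npz',a=a,da=da,b=b,db=db,pa=pts("top",da),pb=pts("scene",db))
save('top.png',a,1.5);save('scene.png',b,1.5)
print(camera_params("top"))
E
```

```text
{'clock': 0.0, 'qpos': array([-1.15439160e+00,  3.53645901e-01,  1.63415214e+00,  1.71666226e-05,
        1.15518583e+00, -2.40312666e-03]), 'qvel': array([ 0.00070316,  0.00046453,  0.00187227, -0.00023478, -0.00133793,
        0.0001858 ]), 'joint_efforts': array([-4.77987360e-04, -6.05259633e+01, -3.42067587e+01, -3.15373609e-05,
        9.51294496e-03,  8.99230344e-06]), 'eef_pos': array([ 253.9779789 , -570.54186843,  230.55537469]), 'tcp_rot': array([-3.14020148e+00, -1.90387895e-05,  4.18800902e-01]), 'contact_force': array([0.2255542 , 0.76492142, 0.83987844]), 'wrist_torque': array([-0.02020321, -0.03055459, -0.00709053]), 'grasp_force': 0.0, 'opening': 0.9963471878061776}
{'camera_matrix': array([[393.06959825,   0.        , 253.68877715],
       [  0.        , 393.06959825, 192.40326997],
       [  0.        ,   0.        ,   1.        ]]), 'world_from_camera': array([[-1.95878137e-02, -9.83638112e-01,  1.79087640e-01,
         4.15146715e+02],
       [-9.99701766e-01,  1.66561336e-02, -1.78592122e-02,
         9.92345227e+00],
       [ 1.45840941e-02, -1.79384052e-01, -9.83671015e-01,
         8.86734156e+02],
       [ 0.00000000e+00,  0.00000000e+00,  0.00000000e+00,
         1.00000000e+00]])}
```

View pics/top.png

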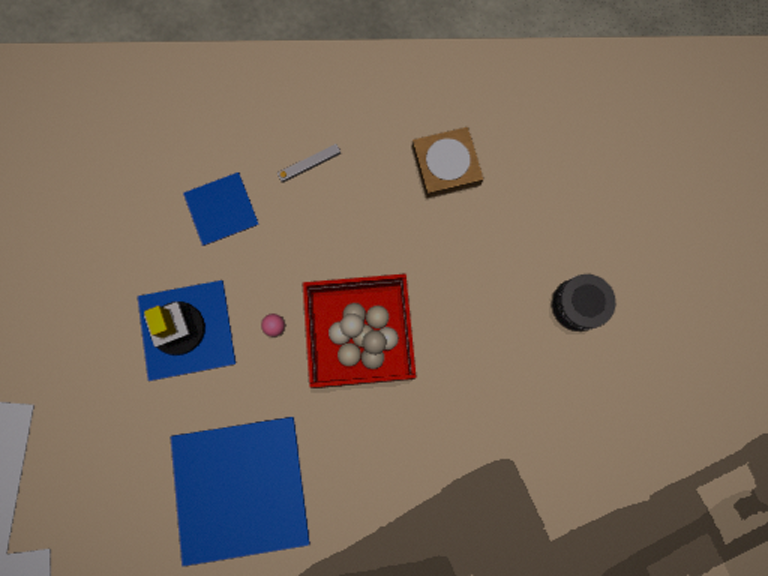

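View pics/scene.png

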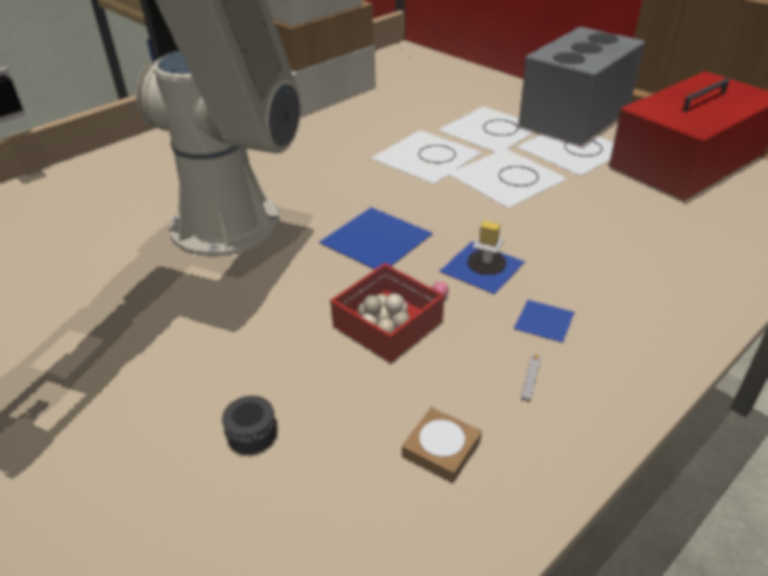

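The top view (1.5x) shows these possible mix-ups:
- **Mats:** middle-sized at (187,330) with the tamper on it, small at (221,208), large at (240,490). I choose the one at (187,330).
- **Balls:** the heap is in the tub at (360,335). The pink ball at (273,325) is not meant.
- **Round black things:** the tamper foot at (180,327), and the piston at (584,302), which stays put.

Next I measure.

```bash
cat > meas.py <<'E'
from h import *
def comps(m,P,amin=30):
    n,l,st,c=cv2.connectedComponentsWithStats(m.astype(np.uint8))
    return [(l==i) for i in range(1,n) if st[i,4]>amin]
def rect(p):
    r=cv2.minAreaRect(p[:,:2].astype(np.float32)); return np.round(r[0],1),np.round(r[1],1),round(r[2],1)
def onplane(name,uv,z):
    p=camera_params(name);K=np.array(p["camera_matrix"]);T=np.array(p["world_from_camera"])
    uv=np.atleast_2d(uv).astype(float)
    r=np.c_[(uv-K[:2,2])/K[[0,1],[0,1]],np.ones(len(uv))]@T[:3,:3].T
    return T[:3,3]+r*((z-T[2,3])/r[:,2])[:,None]
E
python3 - <<'E'
from meas import *
f=np.load('f.npz');a=f['a'];P=f['pa'];hsv=cv2.cvtColor(a,cv2.COLOR_RGB2HSV);H,S,V=[hsv[...,i].astype(int) for i in range(3)]
def show(nm,m):
    for c in comps(m,P): 
        p=P[c];print(nm,c.sum(),'px',np.round(np.argwhere(c).mean(0)[::-1]),rect(p),'z',np.round(np.percentile(p[:,2],[2,50,98]),1))
show('blue',(H>100)&(H<130)&(S>150))
yel=(H>20)&(H<35)&(S>170)
show('yel',yel); show('yeltop',yel&(P[...,2]>92))
red=((H<6)|(H>174))&(S>180)
show('red',red); show('rim',red&(P[...,2]>58))
show('pink',((H>165)|(H<5))&(S>80)&(S<160)&(V>120))
X=P[...,0];Y=P[...,1]
show('foot',(V<50)&(Y>150)&(X<600)&(P[...,2]>3)&(P[...,2]<30))
show('guard',(S<60)&(V>140)&(P[...,2]>45)&(P[...,2]<62)&(Y>150))
# mat via plane
m=[c for c in comps((H>100)&(H<130)&(S>150),P) if 90<np.argwhere(c).mean(0)[1]<150][:]
for c in m:
    uv=np.argwhere(c)[:,::-1];print('matplane',rect(onplane("top",uv,4)))
c=max(comps(red&(P[...,2]>62),P),key=lambda c:c.sum());print('rimplane',rect(onplane("top",np.argwhere(c)[:,::-1],66)))
# crops
save('crop.png',a[150:290,70:300],3.4)
E
```

```text
blue 1448 px [147. 139.] (array([571.6, 160.8]), array([422.7, 101.3]), 30.5) z [-0.5  2.6  5.7]
blue 2193 px [128. 221.] (array([509.7, 183.7]), array([363.6, 155.9]), 84.7) z [0.6 3.9 8.3]
blue 7246 px [159. 327.] (array([298.8, 143.2]), array([183.8, 302.3]), 9.8) z [2.3 5.5 8.7]
yel 291 px [106. 214.] (array([463.4, 165.1]), array([322.9,  36.6]), 66.3) z [ 65.9  99.4 103.3]
yeltop 202 px [104. 213.] (array([463.4, 165.1]), array([322.9,  36.5]), 66.3) z [ 93.5 100.4 103.3]
red 3244 px [238. 219.] (array([498. ,  26.9]), array([167.6, 146.4]), 3.9) z [ 2.9  6.7 67.6]
rim 764 px [239. 219.] (array([498. ,  26.9]), array([167.6, 146.4]), 3.9) z [59.5 65.4 68.6]
pink 134 px [181. 216.] (array([521.9, 155.9]), array([26.9, 26. ]), 44.7) z [24.7 30.2 34.8]
foot 488 px [124. 221.] (array([516.4, 285.6]), array([52.3, 78.3]), 67.8) z [ 6.4 13.5 16.7]
guard 163 px [116. 217.] (array([520.8, 297.9]), array([47.6, 46.7]), 20.7) z [56.3 58.7 61.3]
matplane (array([708. , 240.4]), array([90.6, 90.6]), 21.0)
matplane (array([519.5, 286.7]), array([128.6, 128.4]), 10.3)
rimplane (array([507.7,  27.5]), array([147.4, 146. ]), 4.0)
```

View pics/crop.png

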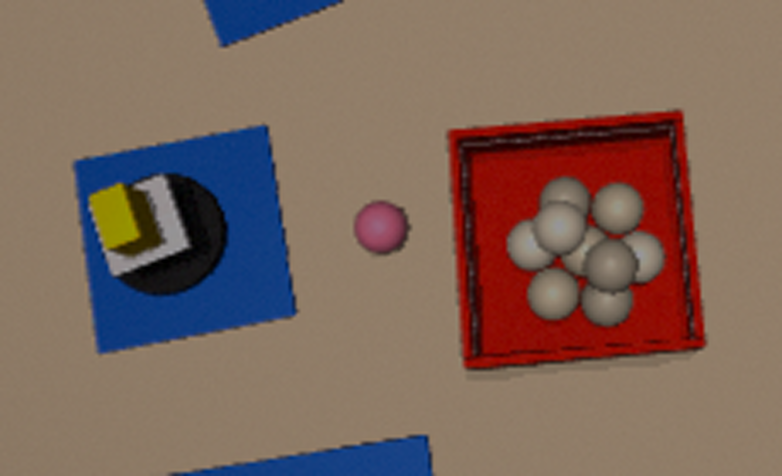

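The crop shows the tamper (yellow handle 118,217; white guard 140,225; black foot 165,233) on the middle mat. The tub holds the heap with two upper balls at (560,228) and (611,265). The pink ball at (380,227) is loose on the bench between them.

Run:
```python
from meas import *
f=np.load('f.npz');a=f['a'];P=f['pa'];hsv=cv2.cvtColor(a,cv2.COLOR_RGB2HSV);H,S,V=[hsv[...,i].astype(int) for i in range(3)]
u=np.arange(512)[None]+0*V;v=np.arange(384)[:,None]+0*V
box=(u<150)&(v>180)&(v<260)
y=(H>20)&(H<35)&(S>170)&box
for thr in (150,170,190,210):
    m=y&(V>thr)
    if m.sum()>20:print('top V>',thr,m.sum(),rect(onplane("top",np.argwhere(m)[:,::-1],101)))
p=P[y&(np.abs(P[...,2]-101)<4)&(P[...,1]>200)];print('top pc',np.median(p,0),rect(p[(np.abs(p-np.median(p,0))<25).all(1)]))
g=(S<60)&(V>110)&box; print('guard',g.sum(),rect(onplane("top",np.argwhere(g)[:,::-1],59)))
ft=((V<45)&box);c=max(comps(ft,P),key=lambda c:c.sum());uv=np.argwhere(c)[:,::-1]
w=onplane("top",uv,14);print('foot',w[:,:2].min(0),w[:,:2].max(0), cv2.minEnclosingCircle(w[:,:2].astype(np.float32)))
# balls
r=(S<110)&(V>60)&(u>190)&(u<285)&(v>175)&(v<265)
bp=P[r&(P[...,2]>12)];print(np.percentile(bp[:,2],[50,90,98]))
g=cv2.cvtColor(a,cv2.COLOR_RGB2GRAY)[150:290,70:300]
for px,z in (((560,228),68),((611,265),68),((380,227),30)):
    uv=np.array(px)/3.4+[70,150];print(px,np.round(onplane("top",uv,z),0),P[int(uv[1]),int(uv[0])].round())
```

```text
top pc [521.10280119 296.89137644 100.48088317] (array([521.2, 297.5]), array([35.1, 20.6]), 20.0)
guard 239 (array([515.3, 270.3]), array([119.2, 124.1]), 10.2)
foot [481.51770501 256.35346735] [559.59542682 323.66625605] ((520.2173461914062, 295.37481689453125), 39.51387023925781)
[37.64963103 64.33653646 68.39815685]
(560, 228) [[512.  36.  68.]] [513.  37.  66.]
(611, 265) [[489.   5.  68.]] [491.   6.  68.]
(380, 227) [[520. 153.  30.]] [521. 154.  33.]
```

Careful with the scale: shifts go in shares of 500 mm and turns go in shares of pi/2 rad. That gives: -0.342 m / 0.5 = -0.684, 0.298 m / 0.5 = 0.596.

{"op": "move_arm", "data": {
  "motion": [
    [0, 0, 0, 0.074, -0.086, 0.004, 0.085],
    [0, 0, 0, 0.15, -0.172, 0.008, 0.085],
    [0, 0, 0, 0.224, -0.256, 0.012, 0.085],
    [0, 0, 0, 0.298, -0.342, 0.016, 0.085],
    [0, 0, 0, 0.372, -0.428, 0.02, 0.085],
    [0, 0, 0, 0.448, -0.514, 0.024, 0.085],
    [0, 0, 0, 0.522, -0.598, 0.028, 0.085],
    [0, 0, 0, 0.596, -0.684, 0.032, 0.085]
  ],
  "grip_force": 60
}}

```text
clock: 1.1
eef_pos: [387.5, -135.7, 215.3]
tcp_rot: [3.141, -0.0, 0.418]
contact_force: [1.0, -0.8, 0.1]
opening: 0.999
grasp_force: 0.0
```

Converted, -0.3426 m / 0.5 = -0.6852, 0.2985 m / 0.5 = 0.597, 0.07 rad / 1.5708 = 0.0446.

{"op": "move_arm", "data": {
  "motion": [
    [0, 0, 0.0064, 0.074, -0.086, 0.004, 0.085],
    [0, 0, 0.0127, 0.15, -0.172, 0.008, 0.085],
    [0, 0, 0.0191, 0.224, -0.256, 0.012, 0.085],
    [0, 0, 0.0255, 0.298, -0.342, 0.016, 0.085],
    [0, 0, 0.0318, 0.372, -0.428, 0.02, 0.085],
    [0, 0, 0.0382, 0.448, -0.514, 0.024, 0.085],
    [0, 0, 0.0446, 0.597, -0.6852, 0.0306, 0.085],
    [0, 0, 0.0446, 0.597, -0.6852, 0.0306, 0.085]
  ]
}}

```text
clock: 2.1
eef_pos: [520.9, 299.4, 199.6]
tcp_rot: [3.142, 0.0, 0.349]
contact_force: [0.0, -0.3, -0.1]
opening: 0.991
grasp_force: 0.0
```

Converted, 0.138 m / 0.5 = 0.276, 0.13 m / 0.5 = 0.26.

{"op": "move_arm", "data": {
  "motion": [
    [0, 0, 0, 0, 0, 0.06, 0.085],
    [0, 0, 0, 0, 0, 0.14, 0.085],
    [0, 0, 0, 0, 0, 0.21, 0.085],
    [0, 0, 0, 0, 0, 0.26, 0.085],
    [0, 0, 0, 0, 0, 0.276, 0.085],
    [0, 0, 0, 0, 0, 0.276, 0.03],
    [0, 0, 0, 0, 0, 0.276, 0.03],
    [0, 0, 0, 0, 0, 0.276, 0.03]
  ]
}}

```text
clock: 3.1
eef_pos: [521.4, 297.3, 63.1]
tcp_rot: [-3.141, -0.002, 0.349]
contact_force: [-0.3, 0.1, -1.0]
opening: 0.374
grasp_force: 0.0
```

Run:
```python
from h import *
s=sensors.sense();print({k:np.round(s[k],3) for k in s})
w,d=grab_frame("wrist");t,dt=grab_frame("scene")
save('g.png',np.hstack([w,t[100:484,200:400] if 0 else cv2.resize(t[110:230,260:380],(384,384),interpolation=cv2.INTER_CUBIC)]),0.85)
```

```text
{'clock': np.float64(3.1), 'qpos': array([ 0.516,  0.517,  1.812, -0.   ,  0.812,  1.738]), 'qvel': array([ 0.001,  0.002,  0.004,  0.   ,  0.   , -0.   ]), 'joint_efforts': array([ 1.0000e-03, -6.2782e+01, -2.5441e+01,  0.0000e+00, -0.0000e+00,
        0.0000e+00]), 'eef_pos': array([521.358, 297.347,  63.077]), 'tcp_rot': array([-3.141e+00, -2.000e-03,  3.490e-01]), 'contact_force': array([-0.263,  0.098, -0.955]), 'wrist_torque': array([-0.009, -0.007,  0.008]), 'grasp_force': np.float64(0.0), 'opening': np.float64(0.374)}
```

View pics/g.png

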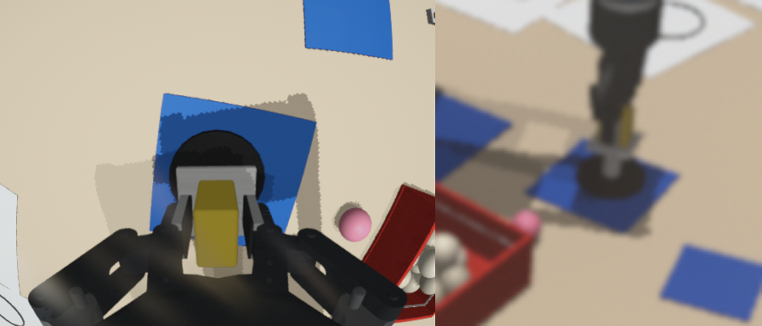

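The wrist view shows both fingers straddling the yellow handle (215,225), square to it and just above the grey guard. I close now.

Converted, 0.002 m / 0.5 = 0.004.

{"op": "move_arm", "data": {
  "motion": [
    [0, 0, 0, 0, 0, 0.004, 0.03],
    [0, 0, 0, 0, 0, 0.004, 0.01],
    [0, 0, 0, 0, 0, 0.004, 0.01],
    [0, 0, 0, 0, 0, 0.004, 0.01],
    [0, 0, 0, 0, 0, 0.004, 0.01]
  ],
  "grip_force": 70
}}

```text
clock: 3.82
eef_pos: [520.7, 297.0, 60.0]
tcp_rot: [-3.142, 0.0, 0.349]
contact_force: [0.0, -0.2, 0.6]
opening: 0.248
grasp_force: 69.0
```

Converted, 0.242 m / 0.5 = 0.484, 0.214 m / 0.5 = 0.428.

{"op": "move_arm", "data": {
  "motion": [
    [0, 0, 0, 0, 0, -0.04, 0.01],
    [0, 0, 0, 0, 0, -0.12, 0.01],
    [0, 0, 0, -0.02, 0.048, -0.19, 0.01],
    [0, 0, 0, -0.06, 0.14, -0.2, 0.01],
    [0, 0, 0, -0.1, 0.24, -0.2, 0.01],
    [0, 0, 0, -0.14, 0.334, -0.2, 0.01],
    [0, 0, 0, -0.18, 0.428, -0.2, 0.01],
    [0, 0, 0, -0.204, 0.484, -0.2, 0.01]
  ]
}}

```text
clock: 4.82
eef_pos: [507.0, 32.6, 161.0]
tcp_rot: [3.141, -0.0, 0.348]
contact_force: [0.5, 0.4, -3.7]
opening: 0.252
grasp_force: 69.5
```

Converted, 0.015 m / 0.5 = 0.03, 0.012 m / 0.5 = 0.024.

{"op": "move_arm", "data": {
  "motion": [
    [0, 0, 0, -0.008, 0.012, 0.016, 0.01],
    [0, 0, 0, -0.008, 0.012, 0.024, 0.01],
    [0, 0, 0, -0.008, 0.012, 0.03, 0.01]
  ]
}}

```text
clock: 5.2
eef_pos: [505.8, 28.7, 144.8]
tcp_rot: [-3.141, 0.0, 0.35]
contact_force: [-0.9, -0.1, -4.4]
opening: 0.252
grasp_force: 69.6
```

Run:
```python
from h import *
s=sensors.sense();print({k:np.round(s[k],2) for k in ('eef_pos','contact_force','wrist_torque')})
t,dt=grab_frame("top");c,_=grab_frame("scene")
save('t2.png',np.hstack([cv2.resize(t[170:270,190:290],(400,400),interpolation=cv2.INTER_CUBIC),cv2.resize(c[130:270,200:340],(400,400),interpolation=cv2.INTER_CUBIC)]))
```

```text
{'eef_pos': array([505.8 ,  28.67, 144.76]), 'contact_force': array([-0.88, -0.1 , -4.36]), 'wrist_torque': array([-0.  ,  0.04, -0.03])}
```

View pics/t2.png

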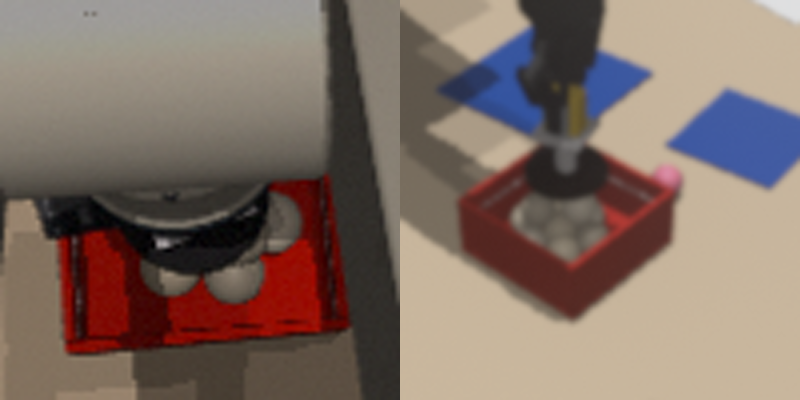

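The left half shows the arm hiding most of the tub, with balls at (170,275), (235,278) and (285,225). The right half shows the tamper foot (565,165) centred just above the heap.

Converted, 0.019 m / 0.5 = 0.038, 0.018 m / 0.5 = 0.036.

{"op": "move_arm", "data": {
  "motion": [
    [0, 0, 0, 0, 0, 0.016, 0.01],
    [0, 0, 0, 0, 0, 0.028, 0.01],
    [0, 0, 0, 0, 0, 0.034, 0.01],
    [0, 0, 0, 0, 0, 0.036, 0.01],
    [0, 0, 0, 0, 0, 0.038, 0.01]
  ]
}}

```text
clock: 5.92
eef_pos: [506.0, 27.7, 126.0]
tcp_rot: [3.142, -0.0, 0.349]
contact_force: [-0.3, -0.1, -3.9]
opening: 0.249
grasp_force: 69.7
```

Converted, 0.002 m / 0.5 = 0.004, 0.001 m / 0.5 = 0.002.

{"op": "move_arm", "data": {
  "motion": [
    [0, 0, 0, 0, 0, 0.002, 0.01],
    [0, 0, 0, 0, 0, 0.004, 0.01]
  ]
}}

```text
clock: 6.18
eef_pos: [506.0, 27.7, 124.1]
tcp_rot: [3.142, -0.0, 0.349]
contact_force: [0.7, -0.2, -3.9]
opening: 0.248
grasp_force: 69.7
```

Converted, 0.001 m / 0.5 = 0.002.

{"op": "move_arm", "data": {
  "motion": [
    [0, 0, 0, 0, 0, 0.002, 0.01],
    [0, 0, 0, 0, 0, 0.002, 0.01]
  ]
}}

```text
clock: 6.42
eef_pos: [506.0, 27.7, 123.1]
tcp_rot: [3.142, -0.0, 0.349]
contact_force: [-0.2, -0.0, -2.0]
opening: 0.251
grasp_force: 69.9
```

Converted, 0.001 m / 0.5 = 0.002.

{"op": "move_arm", "data": {
  "motion": [
    [0, 0, 0, 0, 0, 0.002, 0.01],
    [0, 0, 0, 0, 0, 0.002, 0.01]
  ]
}}

```text
clock: 6.68
eef_pos: [506.5, 27.8, 122.8]
tcp_rot: [3.141, -0.001, 0.349]
contact_force: [-1.1, 0.2, 5.6]
opening: 0.25
grasp_force: 71.2
```

Converted, 0.014 m / 0.5 = 0.028, 0.001 m / 0.5 = 0.002.

{"op": "move_arm", "data": {
  "motion": [
    [0, 0, 0, 0.014, 0, 0, 0.01],
    [0, 0, 0, 0.02, 0.014, 0, 0.01],
    [0, 0, 0, 0.014, 0.024, 0, 0.01],
    [0, 0, 0, 0, 0.028, 0.001, 0.01],
    [0, 0, 0, -0.014, 0.024, 0.002, 0.01],
    [0, 0, 0, -0.024, 0.012, 0.002, 0.01]
  ]
}}

```text
clock: 7.42
eef_pos: [499.0, 18.6, 123.7]
tcp_rot: [3.141, -0.005, 0.348]
contact_force: [-1.6, 2.5, 16.8]
opening: 0.25
grasp_force: 72.5
```

Converted, 0.028 m / 0.5 = 0.056, -0.026 m / 0.5 = -0.052.

{"op": "move_arm", "data": {
  "motion": [
    [0, 0, 0, -0.004, -0.016, -0.002, 0.01],
    [0, 0, 0, 0, -0.036, -0.002, 0.01],
    [0, 0, 0, 0.012, -0.048, -0.002, 0.01],
    [0, 0, 0, 0.028, -0.052, -0.002, 0.01],
    [0, 0, 0, 0.044, -0.044, -0.002, 0.01],
    [0, 0, 0, 0.056, -0.028, -0.002, 0.01]
  ]
}}

```text
clock: 8.18
eef_pos: [518.6, 40.8, 123.3]
tcp_rot: [3.141, -0.0, 0.35]
contact_force: [-5.7, -1.0, 18.0]
opening: 0.252
grasp_force: 74.5
```

Converted, -0.033 m / 0.5 = -0.066, -0.026 m / 0.5 = -0.052.

{"op": "move_arm", "data": {
  "motion": [
    [0, 0, 0, 0.002, 0.028, 0, 0.01],
    [0, 0, 0, -0.012, 0.046, 0, 0.01],
    [0, 0, 0, -0.032, 0.052, 0, 0.01],
    [0, 0, 0, -0.052, 0.046, 0, 0.01],
    [0, 0, 0, -0.066, 0.028, 0, 0.01],
    [0, 0, 0, -0.066, 0.004, 0, 0.01],
    [0, 0, 0, -0.052, -0.014, 0, 0.01],
    [0, 0, 0, -0.032, -0.02, 0, 0.01]
  ]
}}

```text
clock: 9.18
eef_pos: [500.1, 45.6, 121.7]
tcp_rot: [-3.141, 0.0, 0.35]
contact_force: [-0.1, 0.4, -4.3]
opening: 0.252
grasp_force: 70.6
```

Run:
```python
from h import *
t,dt=grab_frame("top");c,_=grab_frame("scene");w,_=grab_frame("wrist")
save('t3.png',np.hstack([cv2.resize(t[170:270,190:290],(390,390)),cv2.resize(c[150:250,210:310],(390,390),interpolation=cv2.INTER_CUBIC)]))
```

```text
(no output)
```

View pics/t3.png

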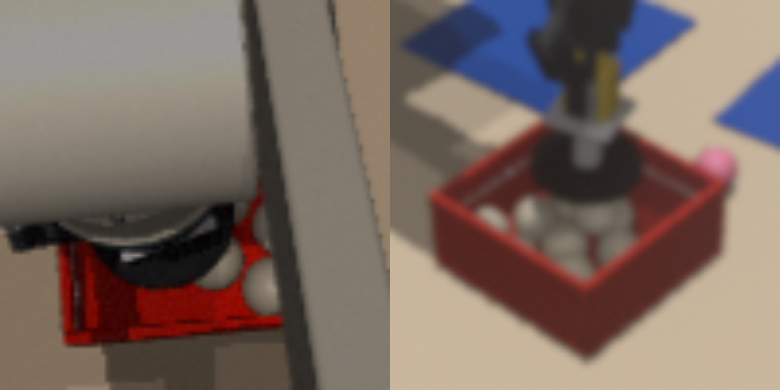

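The left half shows balls moved toward the tub's right side at (222,265) and (262,288). The right half shows the heap spread out, with balls at (490,220), (530,215) and (600,245), and the foot clear of contact.

Converted, 0.0195 m / 0.5 = 0.039, 0.016 m / 0.5 = 0.032.

{"op": "move_arm", "data": {
  "motion": [
    [0, 0, 0, 0, 0.016, -0.004, 0.01],
    [0, 0, 0, 0.002, 0.032, -0.002, 0.01],
    [0, 0, 0, 0.002, 0.039, 0, 0.01],
    [0, 0, 0, 0.002, 0.039, 0.002, 0.01],
    [0, 0, 0, 0.002, 0.039, 0.004, 0.01]
  ]
}}

```text
clock: 9.95
eef_pos: [507.2, 26.6, 119.9]
tcp_rot: [-3.142, 0.0, 0.349]
contact_force: [-0.2, -0.4, -0.7]
opening: 0.251
grasp_force: 70.8
```

Converted, 0.004 m / 0.5 = 0.008, 0.003 m / 0.5 = 0.006.

{"op": "move_arm", "data": {
  "motion": [
    [0, 0, 0, 0, 0, 0.004, 0.01],
    [0, 0, 0, 0, 0, 0.006, 0.01],
    [0, 0, 0, 0, 0, 0.008, 0.01]
  ]
}}

```text
clock: 10.32
eef_pos: [508.6, 26.8, 118.7]
tcp_rot: [3.141, -0.003, 0.349]
contact_force: [-9.2, -2.1, 36.1]
opening: 0.249
grasp_force: 76.3
```

Converted, -0.014 m / 0.5 = -0.028, -0.003 m / 0.5 = -0.006.

{"op": "move_arm", "data": {
  "motion": [
    [0, 0, 0, 0, 0, -0.006, 0.01],
    [0, 0, 0, -0.016, 0, -0.006, 0.01],
    [0, 0, 0, -0.028, 0.012, -0.006, 0.01],
    [0, 0, 0, -0.028, 0.028, -0.006, 0.01]
  ]
}}

```text
clock: 10.82
eef_pos: [502.7, 9.9, 121.7]
tcp_rot: [3.141, -0.009, 0.348]
contact_force: [4.1, 8.1, 21.9]
opening: 0.252
grasp_force: 73.4
```

Converted, -0.13 m / 0.5 = -0.26, -0.038 m / 0.5 = -0.076.

{"op": "move_arm", "data": {
  "motion": [
    [0, 0, 0, 0, 0, -0.02, 0.01],
    [0, 0, 0, 0, 0, -0.08, 0.01],
    [0, 0, 0, 0.028, -0.076, -0.08, 0.01],
    [0, 0, 0, 0.06, -0.16, -0.08, 0.01],
    [0, 0, 0, 0.096, -0.26, -0.08, 0.01]
  ]
}}

```text
clock: 11.45
eef_pos: [498.3, 147.8, 158.4]
tcp_rot: [3.141, 0.002, 0.348]
contact_force: [0.6, -0.1, -2.5]
opening: 0.249
grasp_force: 70.5
```

```bash
cat > look.py <<'E'
from meas import *
import sys
t,dt=grab_frame("top");c,dc=grab_frame("scene");s=sensors.sense();print(s['eef_pos'].round(1),s['clock'])
def circ(im,name,P,z0):
    hsv=cv2.cvtColor(im,cv2.COLOR_RGB2HSV)
    return hsv
th=np.radians(4);R=np.array([[np.cos(th),np.sin(th)],[-np.sin(th),np.cos(th)]])
for n,im,d in(("top",t,dt),("scene",c,dc)):
    P=pts(n,d);hsv=cv2.cvtColor(im,cv2.COLOR_RGB2HSV)
    L=np.einsum('ij,hwj->hwi',R,P[...,:2]-[507.7,27.5])
    ball=(np.abs(L)<66).all(-1)&(hsv[...,1]<120)&(P[...,2]>12)&(P[...,2]<85)
    print(n,ball.sum(),'max',np.percentile(P[ball][:,2],[90,98]).round(1))
    for k in comps(ball&(P[...,2]>46),P,6): print('  high',k.sum(),'px',np.argwhere(k).mean(0)[::-1].round(),'tub xy',np.median(L[k],0).round(),'zmax',P[k][:,2].max().round(1))
save(sys.argv[1],np.hstack([cv2.resize(t[170:270,190:290],(390,390),interpolation=cv2.INTER_CUBIC),cv2.resize(c[150:250,210:310],(390,390),interpolation=cv2.INTER_CUBIC)]))
E
python3 look.py t4.png
```

```text
[498.5 151.1 158.5] 11.55
top 1526 max [50.5 58.6]
  high 179 px [236. 216.] tub xy [9. 6.] zmax 63.3
scene 621 max [49.7 56.5]
  high 75 px [262. 203.] tub xy [16. -2.] zmax 58.7
```

View pics/t4.png

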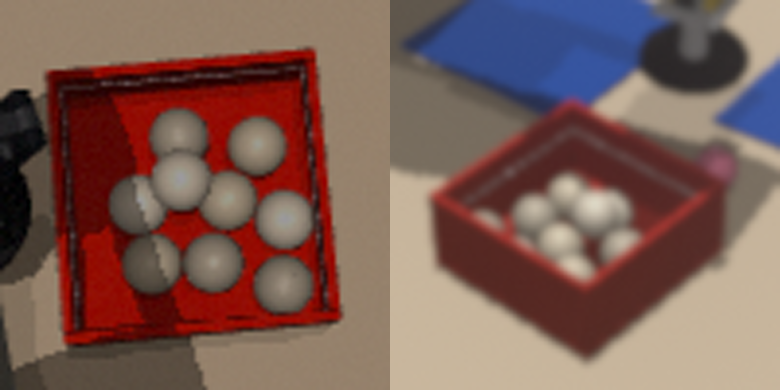

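The left half shows eight balls on the floor and one ball left on top at (181,181), resting on those at (180,137), (138,205) and (227,200). There is room to the left and above, so I roll it over the saddle between the upper and left balls.

Converted, 0.118 m / 0.5 = 0.236, 0.09 m / 0.5 = 0.18.

{"op": "move_arm", "data": {
  "motion": [
    [0, 0, 0, -0.024, 0.09, 0, 0.01],
    [0, 0, 0, -0.048, 0.18, 0, 0.01],
    [0, 0, 0, -0.062, 0.236, 0.01, 0.01],
    [0, 0, 0, -0.062, 0.236, 0.05, 0.01],
    [0, 0, 0, -0.062, 0.236, 0.07, 0.01],
    [0, 0, 0, -0.062, 0.236, 0.076, 0.01],
    [0, 0, 0, -0.062, 0.236, 0.078, 0.01]
  ]
}}

```text
clock: 12.42
eef_pos: [510.7, 26.1, 120.0]
tcp_rot: [-3.142, 0.0, 0.35]
contact_force: [-0.5, 0.5, -3.8]
opening: 0.244
grasp_force: 71.6
```

Converted, 0.001 m / 0.5 = 0.002.

{"op": "move_arm", "data": {
  "motion": [
    [0, 0, 0, 0, 0, 0.002, 0.01],
    [0, 0, 0, 0, 0, 0.002, 0.01]
  ]
}}

```text
clock: 12.68
eef_pos: [511.0, 26.0, 119.3]
tcp_rot: [3.141, -0.0, 0.349]
contact_force: [-0.6, 0.1, -3.8]
opening: 0.25
grasp_force: 71.6
```

Converted, 0.001 m / 0.5 = 0.002.

{"op": "move_arm", "data": {
  "motion": [
    [0, 0, 0, 0, 0, 0.002, 0.01],
    [0, 0, 0, 0, 0, 0.002, 0.01]
  ]
}}

```text
clock: 12.92
eef_pos: [510.8, 25.8, 118.0]
tcp_rot: [3.142, -0.0, 0.349]
contact_force: [-0.4, 0.2, -4.0]
opening: 0.247
grasp_force: 71.6
```

{"op": "move_arm", "data": {
  "motion": [
    [0, 0, 0, 0.008, -0.006, 0.001, 0.01],
    [0, 0, 0, 0.016, -0.012, 0.001, 0.01],
    [0, 0, 0, 0.024, -0.018, 0.001, 0.01]
  ]
}}

```text
clock: 13.3
eef_pos: [519.3, 38.8, 117.5]
tcp_rot: [3.142, -0.0, 0.349]
contact_force: [0.7, 0.9, -3.4]
opening: 0.248
grasp_force: 71.7
```

Converted, -0.012 m / 0.5 = -0.024, 0.009 m / 0.5 = 0.018.

{"op": "move_arm", "data": {
  "motion": [
    [0, 0, 0, -0.012, 0.008, 0, 0.01],
    [0, 0, 0, -0.024, 0.018, 0, 0.01],
    [0, 0, 0, -0.024, 0.018, 0.002, 0.01],
    [0, 0, 0, -0.024, 0.018, 0.003, 0.01]
  ]
}}

```text
clock: 13.8
eef_pos: [510.8, 25.6, 116.0]
tcp_rot: [-3.142, -0.0, 0.348]
contact_force: [-0.2, 0.2, -3.9]
opening: 0.251
grasp_force: 71.8
```

Converted, 0.001 m / 0.5 = 0.002, 0.0005 m / 0.5 = 0.001.

{"op": "move_arm", "data": {
  "motion": [
    [0, 0, 0, 0, 0, 0.001, 0.01],
    [0, 0, 0, 0, 0, 0.002, 0.01]
  ]
}}

```text
clock: 14.05
eef_pos: [511.2, 25.8, 115.3]
tcp_rot: [3.141, -0.0, 0.349]
contact_force: [-0.6, 0.4, 3.8]
opening: 0.249
grasp_force: 72.5
```

Converted, 0.012 m / 0.5 = 0.024, -0.009 m / 0.5 = -0.018.

{"op": "move_arm", "data": {
  "motion": [
    [0, 0, 0, 0.008, -0.006, 0, 0.01],
    [0, 0, 0, 0.016, -0.012, 0, 0.01],
    [0, 0, 0, 0.024, -0.018, 0, 0.01]
  ]
}}

```text
clock: 14.42
eef_pos: [519.9, 38.4, 117.5]
tcp_rot: [3.141, -0.001, 0.349]
contact_force: [-9.2, -1.3, 34.8]
opening: 0.246
grasp_force: 77.2
```

Converted, 0.008 m / 0.5 = 0.016, -0.006 m / 0.5 = -0.012.

{"op": "move_arm", "data": {
  "motion": [
    [0, 0, 0, 0.008, -0.006, 0, 0.01],
    [0, 0, 0, 0.016, -0.012, 0, 0.01]
  ]
}}

```text
clock: 14.68
eef_pos: [526.1, 47.4, 118.6]
tcp_rot: [3.141, -0.003, 0.349]
contact_force: [-11.1, 1.2, 41.5]
opening: 0.252
grasp_force: 79.2
```

Converted, -0.11 m / 0.5 = -0.22, -0.07 m / 0.5 = -0.14.

{"op": "move_arm", "data": {
  "motion": [
    [0, 0, 0, 0, 0, -0.008, 0.01],
    [0, 0, 0, 0, 0, -0.06, 0.01],
    [0, 0, 0, 0.02, -0.06, -0.088, 0.01],
    [0, 0, 0, 0.048, -0.14, -0.088, 0.01],
    [0, 0, 0, 0.08, -0.22, -0.088, 0.01],
    [0, 0, 0, 0.08, -0.22, -0.088, 0.01]
  ]
}}

```text
clock: 15.42
eef_pos: [524.5, 166.4, 158.8]
tcp_rot: [-3.141, -0.001, 0.352]
contact_force: [-0.3, 0.5, -2.9]
opening: 0.247
grasp_force: 72.6
```

```bash
cat >> look.py <<'E'
# all ball centres: local height maxima circles in the top view
g=cv2.GaussianBlur(cv2.cvtColor(t,cv2.COLOR_RGB2GRAY),(3,3),0)
P=pts("top",dt);sat=cv2.cvtColor(t,cv2.COLOR_RGB2HSV)[...,1]
sub=cv2.resize(np.where(sat<130,g,0)[170:270,190:290].astype(np.uint8),None,fx=4,fy=4,interpolation=cv2.INTER_CUBIC)
C=cv2.HoughCircles(sub,cv2.HOUGH_GRADIENT,1,22,param1=120,param2=13,minRadius=26,maxRadius=38)
for x,y,r in (C[0] if C is not None else []):
    u,v=x/4+190,y/4+170;q=np.median(P[int(v)-1:int(v)+2,int(u)-1:int(u)+2].reshape(-1,3),0)
    w=onplane("top",(u,v),q[2]-10)[0]
    print('c',np.round([x*390/400,y*390/400]),'top z',q[2].round(1),'tub',(R@(w[:2]-[507.7,27.5])).round(1))
E
python3 look.py t5.png
```

```text
[524.  164.  158.5] 15.525
top 1561 max [43.7 52. ]
  high 137 px [234. 215.] tub xy [11.  9.] zmax 56.3
scene 647 max [45.4 50.2]
  high 39 px [263. 203.] tub xy [16.  4.] zmax 53.5
c [228. 200.] top z 39.1 tub [ -2.1 -20.2]
c [257. 146.] top z 39.8 tub [ 27.2 -39.3]
c [284. 284.] top z 39.9 tub [-51.4 -47.4]
c [285. 221.] top z 39.8 tub [-16.4 -51.2]
c [212. 261.] top z 39.4 tub [-35.   -8.6]
c [153. 262.] top z 38.6 tub [-32.5  24.5]
```

View pics/t5.png

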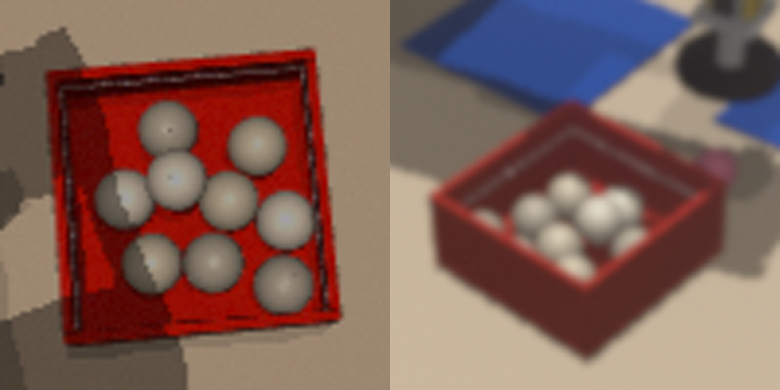

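The left half shows the bottom balls worked further apart. The last high ball at (176,180) has sunk to about 55 mm, and all the others measure 39–40 mm, as a floor layer should. I continue, keeping the force lower.

Converted, 0.117 m / 0.5 = 0.234, 0.085 m / 0.5 = 0.17.

{"op": "move_arm", "data": {
  "motion": [
    [0, 0, 0, -0.036, 0.084, 0, 0.01],
    [0, 0, 0, -0.072, 0.17, 0, 0.01],
    [0, 0, 0, -0.098, 0.234, 0.01, 0.01],
    [0, 0, 0, -0.098, 0.234, 0.05, 0.01],
    [0, 0, 0, -0.098, 0.234, 0.086, 0.01],
    [0, 0, 0, -0.098, 0.234, 0.094, 0.01],
    [0, 0, 0, -0.098, 0.234, 0.095, 0.01],
    [0, 0, 0, -0.098, 0.234, 0.096, 0.01]
  ]
}}

```text
clock: 16.52
eef_pos: [518.9, 37.0, 111.6]
tcp_rot: [3.141, -0.001, 0.349]
contact_force: [0.4, 1.0, -4.0]
opening: 0.251
grasp_force: 72.3
```

Converted, 0.001 m / 0.5 = 0.002, 0.0005 m / 0.5 = 0.001.

{"op": "move_arm", "data": {
  "motion": [
    [0, 0, 0, 0, 0, 0.001, 0.01],
    [0, 0, 0, 0, 0, 0.002, 0.01]
  ]
}}

```text
clock: 16.77
eef_pos: [518.6, 37.2, 110.3]
tcp_rot: [3.141, -0.001, 0.349]
contact_force: [0.3, 0.3, -4.0]
opening: 0.248
grasp_force: 72.3
```

Converted, 0.001 m / 0.5 = 0.002, 0.0005 m / 0.5 = 0.001.

{"op": "move_arm", "data": {
  "motion": [
    [0, 0, 0, 0, 0, 0.001, 0.01],
    [0, 0, 0, 0, 0, 0.002, 0.01]
  ]
}}

```text
clock: 17.02
eef_pos: [518.6, 37.2, 109.1]
tcp_rot: [3.142, -0.0, 0.349]
contact_force: [0.5, 1.2, -1.0]
opening: 0.245
grasp_force: 72.5
```

Converted, 0.0005 m / 0.5 = 0.001.

{"op": "move_arm", "data": {
  "motion": [
    [0, 0, 0, 0, 0, 0.001, 0.01],
    [0, 0, 0, 0, 0, 0.001, 0.01]
  ]
}}

```text
clock: 17.27
eef_pos: [518.7, 37.2, 108.7]
tcp_rot: [3.141, -0.001, 0.349]
contact_force: [0.5, -0.1, -1.7]
opening: 0.25
grasp_force: 72.7
```

Converted, 0.006 m / 0.5 = 0.012, 0.005 m / 0.5 = 0.01.

{"op": "move_arm", "data": {
  "motion": [
    [0, 0, 0, 0.006, -0.004, 0.001, 0.01],
    [0, 0, 0, 0.012, -0.008, 0.001, 0.01],
    [0, 0, 0, 0.01, 0.004, 0.001, 0.01],
    [0, 0, 0, 0, 0.01, 0.001, 0.01]
  ]
}}

```text
clock: 17.77
eef_pos: [520.2, 32.0, 107.9]
tcp_rot: [3.142, 0.0, 0.349]
contact_force: [-0.7, 0.1, -4.2]
opening: 0.25
grasp_force: 72.5
```

Converted, -0.01 m / 0.5 = -0.02, -0.007 m / 0.5 = -0.014.

{"op": "move_arm", "data": {
  "motion": [
    [0, 0, 0, -0.01, 0, 0.001, 0.01],
    [0, 0, 0, -0.01, -0.012, 0.002, 0.01],
    [0, 0, 0, 0, -0.02, 0.002, 0.01],
    [0, 0, 0, 0.01, -0.014, 0.002, 0.01]
  ]
}}

```text
clock: 18.27
eef_pos: [522.9, 41.3, 107.1]
tcp_rot: [3.142, -0.0, 0.35]
contact_force: [0.4, -0.4, -3.1]
opening: 0.251
grasp_force: 72.3
```

Converted, -0.011 m / 0.5 = -0.022, -0.01 m / 0.5 = -0.02.

{"op": "move_arm", "data": {
  "motion": [
    [0, 0, 0, -0.002, 0.006, 0.001, 0.01],
    [0, 0, 0, -0.01, 0.014, 0.002, 0.01],
    [0, 0, 0, -0.02, 0.012, 0.002, 0.01],
    [0, 0, 0, -0.022, 0, 0.002, 0.01]
  ]
}}

```text
clock: 18.77
eef_pos: [511.4, 36.7, 105.9]
tcp_rot: [-3.141, 0.001, 0.348]
contact_force: [0.6, -0.3, -4.3]
opening: 0.246
grasp_force: 72.6
```

{"op": "move_arm", "data": {
  "motion": [
    [0, 0, 0, 0.008, -0.008, 0.001, 0.01],
    [0, 0, 0, 0.018, -0.004, 0.002, 0.01],
    [0, 0, 0, 0.02, 0.008, 0.002, 0.01],
    [0, 0, 0, 0.01, 0.016, 0.002, 0.01]
  ]
}}

```text
clock: 19.27
eef_pos: [520.0, 30.7, 105.0]
tcp_rot: [3.141, -0.0, 0.349]
contact_force: [0.1, 0.0, -2.8]
opening: 0.25
grasp_force: 72.4
```

Converted, -0.008 m / 0.5 = -0.016, -0.006 m / 0.5 = -0.012.

{"op": "move_arm", "data": {
  "motion": [
    [0, 0, 0, -0.008, -0.004, 0.001, 0.01],
    [0, 0, 0, -0.006, -0.012, 0.002, 0.01],
    [0, 0, 0, 0.004, -0.016, 0.002, 0.01],
    [0, 0, 0, 0.008, -0.006, 0.002, 0.01]
  ]
}}

```text
clock: 19.77
eef_pos: [522.9, 35.8, 104.1]
tcp_rot: [3.141, -0.001, 0.35]
contact_force: [1.3, -0.3, -4.4]
opening: 0.252
grasp_force: 72.4
```

Converted, 0.008 m / 0.5 = 0.016, 0.001 m / 0.5 = 0.002.

{"op": "move_arm", "data": {
  "motion": [
    [0, 0, 0, -0.008, 0.006, 0.001, 0.01],
    [0, 0, 0, -0.012, 0.012, 0.002, 0.01],
    [0, 0, 0, -0.004, 0.016, 0.003, 0.01],
    [0, 0, 0, 0.002, 0.008, 0.003, 0.01]
  ]
}}

```text
clock: 20.27
eef_pos: [525.1, 31.7, 102.5]
tcp_rot: [3.141, -0.0, 0.348]
contact_force: [-0.5, -0.2, -3.3]
opening: 0.247
grasp_force: 72.6
```

Converted, -0.008 m / 0.5 = -0.016, -0.004 m / 0.5 = -0.008.

{"op": "move_arm", "data": {
  "motion": [
    [0, 0, 0, -0.008, -0.008, 0.001, 0.01],
    [0, 0, 0, -0.006, -0.016, 0.002, 0.01],
    [0, 0, 0, 0.004, -0.016, 0.002, 0.01],
    [0, 0, 0, 0.008, -0.006, 0.002, 0.01]
  ]
}}

```text
clock: 20.78
eef_pos: [527.9, 36.3, 101.6]
tcp_rot: [3.141, -0.001, 0.35]
contact_force: [-0.2, -0.1, -4.0]
opening: 0.25
grasp_force: 72.2
```

Converted, -0.012 m / 0.5 = -0.024, 0.001 m / 0.5 = 0.002.

{"op": "move_arm", "data": {
  "motion": [
    [0, 0, 0, -0.008, 0, 0.001, 0.01],
    [0, 0, 0, -0.016, 0.002, 0.002, 0.01],
    [0, 0, 0, -0.024, 0.008, 0.003, 0.01],
    [0, 0, 0, -0.024, 0.008, 0.003, 0.01]
  ]
}}

```text
clock: 21.28
eef_pos: [517.0, 27.8, 99.9]
tcp_rot: [-3.142, 0.0, 0.348]
contact_force: [-0.4, 0.0, -3.5]
opening: 0.251
grasp_force: 72.4
```

Converted, 0.001 m / 0.5 = 0.002, 0.0005 m / 0.5 = 0.001.

{"op": "move_arm", "data": {
  "motion": [
    [0, 0, 0, 0, 0, 0.001, 0.01],
    [0, 0, 0, 0, 0, 0.002, 0.01]
  ]
}}

```text
clock: 21.52
eef_pos: [517.6, 28.3, 99.0]
tcp_rot: [3.142, -0.0, 0.349]
contact_force: [-0.7, -0.2, -3.6]
opening: 0.246
grasp_force: 72.4
```

Converted, 0.001 m / 0.5 = 0.002, 0.0005 m / 0.5 = 0.001.

{"op": "move_arm", "data": {
  "motion": [
    [0, 0, 0, 0, 0, 0.001, 0.01],
    [0, 0, 0, 0, 0, 0.002, 0.01]
  ]
}}

```text
clock: 21.78
eef_pos: [517.4, 28.3, 97.9]
tcp_rot: [-3.142, -0.0, 0.349]
contact_force: [0.5, 1.0, -3.1]
opening: 0.248
grasp_force: 72.4
```

{"op": "move_arm", "data": {
  "motion": [
    [0, 0, 0, 0, 0, 0.001, 0.01],
    [0, 0, 0, 0, 0, 0.002, 0.01]
  ]
}}

```text
clock: 22.02
eef_pos: [517.4, 28.2, 96.9]
tcp_rot: [-3.142, 0.0, 0.349]
contact_force: [0.0, -0.3, -4.3]
opening: 0.251
grasp_force: 72.4
```

Converted, 0.0007 m / 0.5 = 0.0014, 0.0005 m / 0.5 = 0.001.

{"op": "move_arm", "data": {
  "motion": [
    [0, 0, 0, 0, 0, 0.001, 0.01],
    [0, 0, 0, 0, 0, 0.0014, 0.01]
  ]
}}

```text
clock: 22.28
eef_pos: [517.4, 28.2, 96.3]
tcp_rot: [-3.142, -0.0, 0.349]
contact_force: [0.1, -0.3, -3.4]
opening: 0.244
grasp_force: 72.4
```

Converted, -0.125 m / 0.5 = -0.25, -0.08 m / 0.5 = -0.16.

{"op": "move_arm", "data": {
  "motion": [
    [0, 0, 0, 0, 0, -0.03, 0.01],
    [0, 0, 0, 0, 0, -0.11, 0.01],
    [0, 0, 0, 0.03, -0.08, -0.12, 0.01],
    [0, 0, 0, 0.06, -0.16, -0.12, 0.01],
    [0, 0, 0, 0.09, -0.25, -0.12, 0.01],
    [0, 0, 0, 0.09, -0.25, -0.12, 0.01]
  ]
}}

```text
clock: 23.02
eef_pos: [517.2, 163.9, 157.5]
tcp_rot: [-3.141, -0.002, 0.352]
contact_force: [-0.4, -0.3, -3.3]
opening: 0.246
grasp_force: 72.8
```

```bash
python3 look.py t6.png
```

```text
[516.9 161.3 157. ] 23.125
top 1567 max [38.9 40.7]
scene 686 max [39.6 47.1]
c [228. 200.] top z 38.6 tub [ -2.  -20.2]
c [165. 122.] top z 38.0 tub [45.3 11.2]
c [168. 184.] top z 38.8 tub [10.2 12.3]
c [284. 284.] top z 40.5 tub [-51.5 -47.4]
c [258. 145.] top z 38.9 tub [ 27.8 -39.9]
c [211. 263.] top z 38.8 tub [-36.   -7.9]
c [288. 220.] top z 39.0 tub [-15.9 -52.9]
c [106. 203.] top z 38.3 tub [ 2.4 48. ]
```

View pics/t6.png

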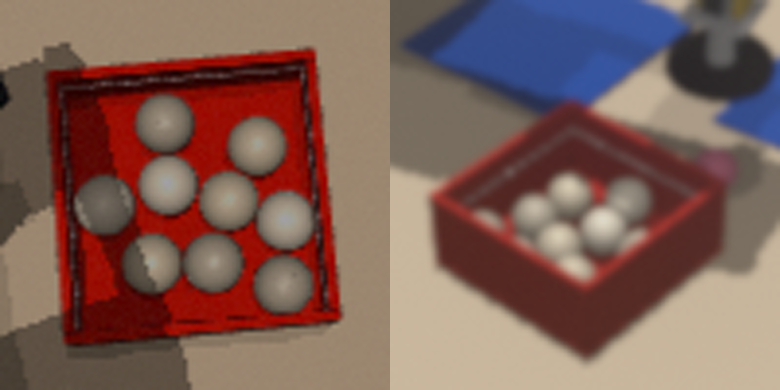

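Nine balls are visible in the left half, at (165,122), (258,145), (168,184), (228,200), (106,203), (288,220), (153,262), (211,263) and (284,284). No ball sits on another; eight tops were measured at 38–40.5 mm, which is one layer. Now comes the firm press over four surrounding balls.

Converted, 0.119 m / 0.5 = 0.238, -0.045 m / 0.5 = -0.09.

{"op": "move_arm", "data": {
  "motion": [
    [0, 0, 0, -0.044, 0.08, 0, 0.01],
    [0, 0, 0, -0.09, 0.164, 0, 0.01],
    [0, 0, 0, -0.132, 0.238, 0.006, 0.01],
    [0, 0, 0, -0.132, 0.238, 0.05, 0.01],
    [0, 0, 0, -0.132, 0.238, 0.09, 0.01],
    [0, 0, 0, -0.132, 0.238, 0.112, 0.01],
    [0, 0, 0, -0.132, 0.238, 0.118, 0.01],
    [0, 0, 0, -0.132, 0.238, 0.12, 0.01]
  ]
}}

```text
clock: 24.12
eef_pos: [495.9, 26.6, 96.7]
tcp_rot: [3.141, -0.0, 0.349]
contact_force: [1.0, -0.4, -4.4]
opening: 0.254
grasp_force: 72.7
```

Converted, 0.001 m / 0.5 = 0.002, 0.0005 m / 0.5 = 0.001.

{"op": "move_arm", "data": {
  "motion": [
    [0, 0, 0, 0, 0, 0.001, 0.01],
    [0, 0, 0, 0, 0, 0.002, 0.01]
  ]
}}

```text
clock: 24.38
eef_pos: [496.0, 26.8, 95.8]
tcp_rot: [3.141, -0.001, 0.349]
contact_force: [-0.2, 0.2, -0.5]
opening: 0.25
grasp_force: 72.9
```

Converted, 0.0005 m / 0.5 = 0.001.

{"op": "move_arm", "data": {
  "motion": [
    [0, 0, 0, 0, 0, 0.001, 0.01],
    [0, 0, 0, 0, 0, 0.001, 0.01]
  ]
}}

```text
clock: 24.62
eef_pos: [496.5, 26.8, 95.5]
tcp_rot: [3.141, -0.002, 0.349]
contact_force: [0.2, 0.0, 5.3]
opening: 0.249
grasp_force: 73.5
```

Converted, 0.0003 m / 0.5 = 0.0006.

{"op": "move_arm", "data": {
  "motion": [
    [0, 0, 0, 0, 0, 0.0006, 0.01],
    [0, 0, 0, 0, 0, 0.0006, 0.01],
    [0, 0, 0, 0, 0, 0.0006, 0.01],
    [0, 0, 0, 0, 0, 0.0006, 0.01],
    [0, 0, 0, 0, 0, 0.0006, 0.01],
    [0, 0, 0, 0, 0, 0.0006, 0.01],
    [0, 0, 0, 0, 0, 0.0006, 0.01],
    [0, 0, 0, 0, 0, 0.0006, 0.01]
  ]
}}

```text
clock: 25.62
eef_pos: [496.7, 26.8, 95.4]
tcp_rot: [3.141, -0.002, 0.349]
contact_force: [-0.8, 0.2, 7.6]
opening: 0.246
grasp_force: 74.1
```

{"op": "move_arm", "data": {
  "motion": [
    [0, 0, 0, 0, 0, 0, 0.01],
    [0, 0, 0, 0, 0, 0, 0.01],
    [0, 0, 0, 0, 0, 0, 0.01],
    [0, 0, 0, 0, 0, 0, 0.01],
    [0, 0, 0, 0, 0, 0, 0.01],
    [0, 0, 0, 0, 0, 0, 0.01],
    [0, 0, 0, 0, 0, 0, 0.01],
    [0, 0, 0, 0, 0, 0, 0.01]
  ]
}}

```text
clock: 26.62
eef_pos: [496.7, 26.7, 95.4]
tcp_rot: [3.141, -0.002, 0.349]
contact_force: [-0.6, -0.1, 7.7]
opening: 0.252
grasp_force: 74.1
```

Converted, -0.236 m / 0.5 = -0.472, -0.202 m / 0.5 = -0.404.

{"op": "move_arm", "data": {
  "motion": [
    [0, 0, 0, 0, 0, -0.03, 0.01],
    [0, 0, 0, 0, 0, -0.11, 0.01],
    [0, 0, 0, 0.024, -0.052, -0.14, 0.01],
    [0, 0, 0, 0.064, -0.136, -0.14, 0.01],
    [0, 0, 0, 0.106, -0.224, -0.14, 0.01],
    [0, 0, 0, 0.148, -0.314, -0.14, 0.01],
    [0, 0, 0, 0.19, -0.404, -0.14, 0.01],
    [0, 0, 0, 0.222, -0.472, -0.14, 0.01]
  ]
}}

```text
clock: 27.62
eef_pos: [518.7, 288.2, 164.8]
tcp_rot: [3.142, 0.001, 0.35]
contact_force: [0.4, 0.1, -4.8]
opening: 0.246
grasp_force: 72.7
```

Converted, 0.1 m / 0.5 = 0.2, 0.099 m / 0.5 = 0.198.

{"op": "move_arm", "data": {
  "motion": [
    [0, 0, 0, 0, 0, 0.04, 0.01],
    [0, 0, 0, 0, 0, 0.1, 0.01],
    [0, 0, 0, 0, 0, 0.16, 0.01],
    [0, 0, 0, 0, 0, 0.19, 0.01],
    [0, 0, 0, 0, 0, 0.198, 0.01],
    [0, 0, 0, 0, 0, 0.2, 0.01]
  ]
}}

```text
clock: 28.38
eef_pos: [519.7, 286.6, 65.2]
tcp_rot: [-3.141, -0.001, 0.349]
contact_force: [-0.2, -0.4, -3.4]
opening: 0.249
grasp_force: 73.0
```

Run:
```python
from meas import *
s=sensors.sense();print({k:np.round(s[k],2) for k in ('eef_pos','contact_force')})
t,dt=grab_frame("top");P=pts("top",dt)
c,dc=grab_frame("scene");hsv=cv2.cvtColor(c,cv2.COLOR_RGB2HSV).astype(int)
u=np.arange(512)[None]+0*hsv[...,0];v=np.arange(384)[:,None]+0*u
m=(hsv[...,0]>100)&(hsv[...,0]<130)&(hsv[...,1]>120)
for k in comps(m,None,100): print('mat',np.argwhere(k).mean(0)[::-1].round(),rect(onplane("scene",np.argwhere(k)[:,::-1],4)))
save('p.png',np.hstack([cv2.resize(t[170:270,70:170],(390,390)),cv2.resize(c[130:230,270:370],(390,390),interpolation=cv2.INTER_CUBIC)]))
```

```text
{'eef_pos': array([519.71, 286.57,  65.16]), 'contact_force': array([-0.18, -0.42, -3.36])}
mat [254. 162.] (array([294.5, 200.5]), array([163.5, 167.3]), 6.8)
mat [304. 179.] (array([485. , 237.6]), array([42.7, 66.4]), 41.1)
mat [363. 214.] (array([712. , 235.9]), array([84. , 81.9]), 20.6)
```

View pics/p.png

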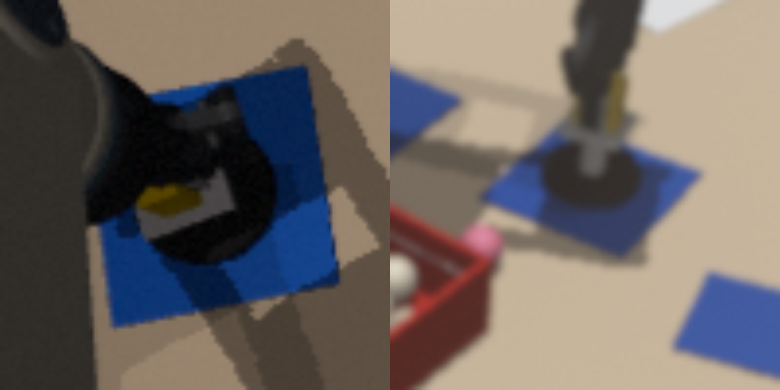

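The tamper foot (left half 210,200; right half 590,180) is centred on the middle mat, about 5 mm above it. I lower it and let go.

Converted, 0.0053 m / 0.5 = 0.0106, 0.0048 m / 0.5 = 0.0096.

{"op": "move_arm", "data": {
  "motion": [
    [0, 0, 0, 0, 0, 0.004, 0.01],
    [0, 0, 0, 0, 0, 0.008, 0.01],
    [0, 0, 0, 0, 0, 0.0096, 0.01],
    [0, 0, 0, 0, 0, 0.0106, 0.01]
  ]
}}

```text
clock: 28.98
eef_pos: [519.4, 286.5, 60.4]
tcp_rot: [-3.141, -0.0, 0.349]
contact_force: [-6.0, -1.9, 15.5]
opening: 0.251
grasp_force: 75.6
```

Converted, -0.001 m / 0.5 = -0.002.

{"op": "move_arm", "data": {
  "motion": [
    [0, 0, 0, 0, 0, -0.002, 0.01],
    [0, 0, 0, 0, 0, -0.002, 0.025],
    [0, 0, 0, 0, 0, -0.002, 0.05],
    [0, 0, 0, 0, 0, -0.002, 0.075],
    [0, 0, 0, 0, 0, -0.002, 0.085],
    [0, 0, 0, 0, 0, -0.002, 0.085]
  ]
}}

```text
clock: 29.72
eef_pos: [519.2, 286.4, 60.2]
tcp_rot: [-3.142, 0.0, 0.349]
contact_force: [0.5, 0.4, 0.4]
opening: 0.997
grasp_force: 0.0
```

Converted, -0.16 m / 0.5 = -0.32, -0.15 m / 0.5 = -0.3.

{"op": "move_arm", "data": {
  "motion": [
    [0, 0, 0, 0, 0, -0.02, 0.085],
    [0, 0, 0, 0, 0, -0.08, 0.085],
    [0, 0, 0, 0, 0, -0.16, 0.085],
    [0, 0, 0, 0, 0, -0.26, 0.085],
    [0, 0, 0, -0.12, 0, -0.32, 0.085],
    [0, 0, 0, -0.24, 0, -0.32, 0.085],
    [0, 0, 0, -0.3, 0, -0.32, 0.085],
    [0, 0, 0, -0.3, 0, -0.32, 0.085]
  ]
}}

```text
clock: 30.72
eef_pos: [376.6, 234.4, 221.0]
tcp_rot: [-3.141, -0.001, 0.349]
contact_force: [0.6, 0.8, -0.0]
opening: 0.996
grasp_force: 0.0
```

```bash
python3 look.py z.png
python3 - <<'E'
from meas import *
a,d=grab_frame("top");P=pts("top",d);hsv=cv2.cvtColor(a,cv2.COLOR_RGB2HSV);H,S,V=[hsv[...,i].astype(int) for i in range(3)]
y=(H>20)&(H<35)&(S>150)&(np.abs(P[...,2]-101)<5)&(P[...,1]>200)&(P[...,0]>400)&(P[...,0]<640);p=P[y];print('handle top',np.median(p,0).round(1),y.sum())
b,_=grab_frame("scene")
save('end.png',np.hstack([cv2.resize(a[40:290,70:430],(480,333)),cv2.resize(b[110:250,220:360],(310,333))[:,:]]))
E
```

```text
[379.1 235.6 221.1] 30.825
top 1572 max [39.  40.6]
scene 687 max [39.9 48.2]
  high 9 px [279. 193.] tub xy [21. 65.] zmax 51.2
c [228. 200.] top z 39.5 tub [ -2.1 -20.2]
c [169. 185.] top z 39.2 tub [ 9.6 11.8]
c [164. 123.] top z 38.4 tub [44.7 11.8]
c [258. 145.] top z 38.9 tub [ 27.8 -39.9]
c [211. 263.] top z 38.6 tub [-35.9  -7.9]
c [105. 203.] top z 39.0 tub [ 2.4 48.5]
c [285. 221.] top z 38.5 tub [-16.3 -51.3]
c [282. 284.] top z 38.7 tub [-51.3 -46.4]
c [153. 260.] top z 39.6 tub [-31.5  24.3]
handle top [517.3 285.4 100.5] 195
```

View pics/end.png

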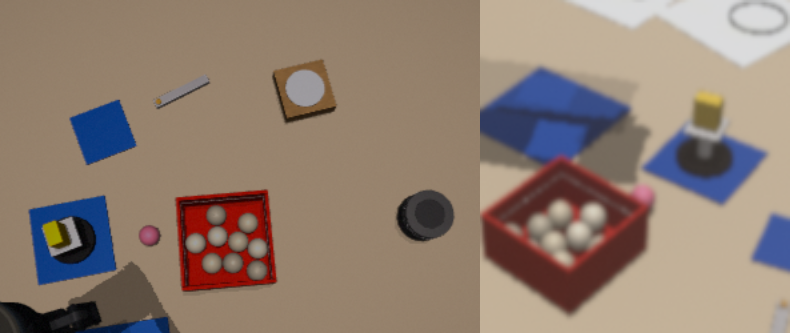

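The tamper stands upright, centred on the middle mat (left half 68,240). All nine balls are level at 38–40 mm, and the piston, gauge, box and pink ball are unmoved, so I hand it in.

```bash
python3 -c "
from rig import order;print(order.sign_off())"
```

```text
the job is handed in; nothing more can be done
None
```

The job is handed in after about 31 s: all nine balls lie in one level layer after a steady 2 s press at about 11 N, and the tamper stands upright in the middle of its mat; one sweep earlier reached about 45 N, the chipping limit, and no chips showed in the pictures.

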